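Load the relay test box and click its lid shut

TASK

Put the orange relay module flat into the nest of the test box, then swing the blue lid over and press its free edge down gently until the spring catch clicks and the lid stays shut by itself. The lid cracks if it is pushed with more than 20 N, and the white relay, the bottle and the multimeter must be left alone.

Things in the scene. Friction and masses are not known exactly. Their poses are not given: they have to be found in the camera images.
- relay_orange: Orange relay module, a block 36 (its x) x 50 (its y) x 30 mm high, 0.07 to 0.14 kg, lying on the bench. Origin: centre of its underside. Either end may go to either end of the nest.
- relay_white: White relay module of the same size and shape. A bystander.
- wash_bottle: White bottle with a red cap, 60 mm across, 130 mm tall, standing. A bystander. Origin: centre of its underside.
- multimeter: Yellow multimeter with a black face, 150 x 75 x 34 mm, lying flat. A bystander. Origin: centre of its underside.
- testbox: White open test box fixed to the bench, 140 (x) x 150 (y) x 38 mm high, walls 5 mm, inner floor 5 mm above the bench. Origin: centre of its underside. Its +x side carries the hinge of the lid, its -x side the red spring catch (reaching 29 mm out, 34 to 60 mm above the bench), its -y and +y sides are plain but for small sockets.
- spring_pins (a point): Midpoint between the tops of two thin brass spring pins in the corners of the box's -x side, 62 mm to either side of this point along the box's y, 77 mm above the bench, 58 mm to -x of the box's centre. They push the lid up when it is nearly shut.
- nest (a point): Centre of the nest floor, 5 mm above the bench, axes as the box (5 mm to -x of its centre). Black ribs 8 mm high around it leave a space of 46 (x) x 60 mm (y), so the relay's 50 mm side lies along the box's y axis.
- lid (a joint): Angle of the blue lid in rad: 0 level, growing as it opens, 1.57 upright, 2.0 its end. The hinge is stiff: the lid stays where it is left, but the spring pins lift it to about 0.18 from below that. Not clicked, it springs back to there. The catch's height is adjustable and its setting unknown: the lid clicks and stays shut somewhere between -0.09 and +0.09.
- lid_hinge (a point): Middle of the lid's hinge axis, 53 mm above the bench, 73 mm to +x of the box's centre. Axes turn with the lid: y along the hinge, -x along the lid to its free edge, z out of its outer face. The lid is 160 mm from this axis to its free edge, 150 mm wide, 5 mm thick; when level its underside is at the height of the axis.
- lid_pad (a point): Centre of the yellow press pad (24 x 50 mm) on the lid's outer face at the free edge, 145 mm from the hinge axis, axes as the lid's. A steel tongue hangs 20 mm below the lid there. Pressed here, the pins resist with 2 to 4 N, then the catch with 8 to 12 N more, and gives way with a click; a firm rubber stop follows at once. Pressing well short of the pad takes more force.
Mind the look-alikes: they are no part of the job. Of the things that look like the testbox, the middle-sized one is meant.

How it is judged:
On the way, in this order (a step that is already met when the one before it is completed fails the run):
1. the orange relay lies flat in the nest, released, with the lid still open (x of relay_orange in the frame of nest between -0.007 and 0.007 m and y of relay_orange in the frame of nest between -0.007 and 0.007 m and z of relay_orange in the frame of nest below 0.003 m and angle between relay_orange's own z axis and vertical below 0.08 rad and contact force between the fingers and relay_orange below 0.1 N and value of joint lid above 0.8 rad), for 0.2 s.
2. the lid has been swung over onto its spring pins (value of joint lid below 0.25 rad), for 0.05 s.
At the end, for the whole second after the job is handed in: the lid is caught: it stays below 0.11 rad, at rest; the orange relay lies flat (within 0.08 rad) on the nest floor (within 3 mm), within 7 mm of its centre along and across (x of relay_orange in the frame of nest between -0.007 and 0.007 m and y of relay_orange in the frame of nest between -0.007 and 0.007 m and z of relay_orange in the frame of nest below 0.003 m and angle between relay_orange's own z axis and vertical below 0.08 rad and value of joint lid below 0.11 rad and velocity of joint lid between -0.1 and 0.1 rad/s); the robot touches nothing.
It fails at once if the lid is pushed with more than 20 N (contact force between any of the arm, the fingers and lid above 20 N).
It fails at once if a bystander is moved more than 20 mm or tipped (distance of any of relay_white, wash_bottle, multimeter from where it was at the start of the episode above 0.02 m or angle between any of relay_white, wash_bottle, multimeter's own z axis and vertical above 0.3 rad).
It also fails if it takes over 64 s, if anything falls off the work surface, if the arm or the gripper's body presses on something with over 40 N, if the wrist force passes 120 N, or if a joint passes its speed limit or range.

ROBOT

A 6-joint arm with a two-finger parallel gripper is mounted at the origin on the work surface. World frame = base frame: x ahead of the robot, y to its left, z up, the work surface at z = 0. Lengths are in m, angles in rad, forces in N, time in s.
With the tool pointing down it reaches from about 0.275 to 0.775 m from the base axis. Payload 14.6 kg.
Tool frame: the origin (TCP) lies midway between the tips of the shut fingers; the grasp point (between the pads) lies 19 mm behind it; z points along the fingers, x is the direction in which the jaws open and shut, and the axes are right-handed (so a half turn about z gives the same grasp; the last joint's range is limited). The gripper opens to 85 mm and grips with 20 to 120 N. Pads are 22 mm wide; open, the fingers measure 114 mm over their backs; the gripper's body (76 mm by 85 mm) begins 54 mm behind the grasp point. The pads swing forward as they close: fully open they stand 13 mm farther back than shut.
Start: joints at [-1.338, 0.263, -0.048, 1.259, 0, 1.415], TCP at [0.199, -0.486, 0.231] pointing down, gripper open.
Joint ranges: [-2.65, 2.65], [-0.89, 1.7], [-1.18, 1.37], [-2.13, 2.11], [-1.35, 1.29], [-3.14, 3.14]. Speed limits (rad/s): [1.89, 1.89, 2.57, 2.79, 3.14, 3.14].

INTERFACE

Orientations are given as a 3x3 rotation matrix whose columns are the frame's x, y, z axes.
In Python, from cell import env gives the robot as it stands.
- The arm moves only by the tool jog_arm, never from a script. Its argument "plan" is a list of rows, each a list of 3 entries, a list of its own where there are three numbers: the opening, from 0 (shut) to 1 (fully open), then the shift along the tool's x, y, z in mm, then the turn about the tool's z in rad. A call has 1 to 20 rows; each row shifts and turns the pose as measured when the row begins, along the tool's axes as they then stand; what a row does not reach is not made up. A row lasts 1/8 s, in which the tool goes at most 62.5 mm and 10.7 degrees, less where a joint would pass 70% of its speed; a pose out of reach is approached as far as the arm can. A call with a gripper value outside its range is refused whole. The fingers move at their own pace and stop on an object; "newtons" is the grip in N (left out, the last holds). Time passes only in rows, so rows that do not move let the fingers close. It gives the time, the measured TCP pose, the force and the opening at its end, in the units of the state.
- env.get_obs(): the state, without advancing time (a new reading comes with each control period).
- env.grab_frame(name): name is "side" or "top" or "wrist"; returns the picture (480x640x3 uint8, blue, green, red); there is no depth.
- env.camera_params(name): a dict with "fx", "fy", "cx", "cy" (pixels), "pose" (4x4, takes a point from camera to world coordinates). Camera axes: x right, y up, looking along -z (the intrinsics and any distortion apply to the point x, -y, -z); pixel columns grow to the right and rows downward; lengths in m; the calibration is good to about 2 mm. A picture is of the moment at which its call begins: read the wrist's pose just before it. camera_params takes no time and is no camera call; for the wrist camera it gives the pose at the moment of the call.
- env.hand_in(): hands the job in, once; it reports no verdict.
The state is a dict: "clock": time; "q": joint angles; "dq": joint speeds; "joint_efforts": joint torques, N m; "tool_pos": TCP position; "ee_rot": TCP orientation; "wrist_force": force on the tool from outside, world axes, zero at the start; "torque": the same for the moment, N m; "grip_width": opening from 0.0 (shut) to 1.0 (fully open).
Only numpy, scipy, OpenCV 4.12 (cv2) and the standard library are available. Lean on these libraries where they do the work, as an engineer would, in place of code of your own. Each camera call takes 0.05 s, during which the arm holds its last target. There are 200 camera calls.

## Working session

There is one attempt and no reset: what is moved stays moved. The work goes in short steps, Python scripts to look and compute and a tool call to move; the robot and the scene stay as the last step left them, time stands still between calls to the robot, and variables do not carry over. Pictures are saved under pics/ and viewed, about 8 in all and at most 12, crops included, and the job is handed in when it is done.

Besides the shell and the picture viewer there is one more tool, called after "Emit:" in YAML: its name, and indented under it one key for each argument. jog_arm: Moves the arm, as the interface text tells. Its arguments: {"type":"object","properties":{"plan":{"type":"array","items":{"type":"array"}},"newtons":{"type":"number"}},"required":["plan"]}

```bash
mkdir -p pics
cat > h.py <<'E'
import numpy as np, cv2
from cell import env
def ray(name,u,v,z,P=None):
    p=P or env.camera_params(name); T=np.array(p['pose'])
    k=np.array(p.get('dist',p.get('distortion',np.zeros(5))),float).ravel()
    K=np.array([[p['fx'],0,p['cx']],[0,p['fy'],p['cy']],[0,0,1]],float)
    x,y=cv2.undistortPoints(np.array([[[u,v]]],float),K,k)[0,0]
    d=T[:3,:3]@[x,-y,-1]; o=T[:3,3]
    return o+d*(z-o[2])/d[2]
def proj(name,X,P=None):
    p=P or env.camera_params(name); T=np.array(p['pose'])
    c=T[:3,:3].T@(np.array(X)-T[:3,3]); return p['cx']+p['fx']*c[0]/-c[2], p['cy']-p['fy']*c[1]/-c[2]
E
python3 - <<'E'
from h import *
for n in ("top","side"):
    print(env.camera_params(n)); cv2.imwrite(f"pics/{n}0.png",env.grab_frame(n))
o=env.get_obs(); print(o['ee_rot'],o['wrist_force'],o['clock'])
print({k:v for k,v in env.camera_params("wrist").items()})
E
```

```text
{'fx': 546.509174237503, 'fy': 546.509174237503, 'cx': 322.684261027422, 'cy': 233.20210421102973, 'pose': array([[-0.02134548,  0.99683719, -0.07655061,  0.42567737],
       [-0.99977041, -0.02113934,  0.00350216, -0.06130458],
       [ 0.00187285,  0.07660779,  0.99705955,  1.05763293],
       [ 0.        ,  0.        ,  0.        ,  1.        ]])}
{'fx': 449.16853948261763, 'fy': 449.16853948261763, 'cx': 318.20126177838205, 'cy': 242.2344590916783, 'pose': array([[-0.85668283, -0.31951399,  0.40497573,  0.83813285],
       [ 0.51553094, -0.55763501,  0.65059285,  0.48815487],
       [ 0.01795513,  0.76612924,  0.64243568,  0.60861927],
       [ 0.        ,  0.        ,  0.        ,  1.        ]])}
[[ 3.78166097e-01 -9.25737733e-01 -2.28476556e-04]
 [-9.25737334e-01 -3.78166148e-01  8.67728023e-04]
 [-8.89690672e-04 -1.16636042e-04 -9.99999597e-01]] [-0.20857828  0.5451605  -0.595998  ] 0.1
{'fx': 380.21254400854997, 'fy': 380.21254400854997, 'cx': 319.0285172642846, 'cy': 232.3523310912152, 'pose': array([[ 0.37748581,  0.87743555,  0.29599208,  0.27431975],
       [-0.92601435,  0.35815705,  0.11925167, -0.45442567],
       [-0.00137599, -0.31910873,  0.94771711,  0.37527438],
       [ 0.        ,  0.        ,  0.        ,  1.        ]])}
```

View pics/top0.png

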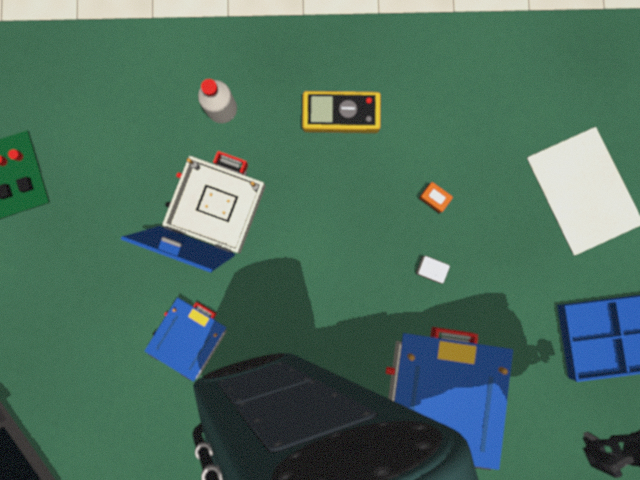

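View pics/side0.png

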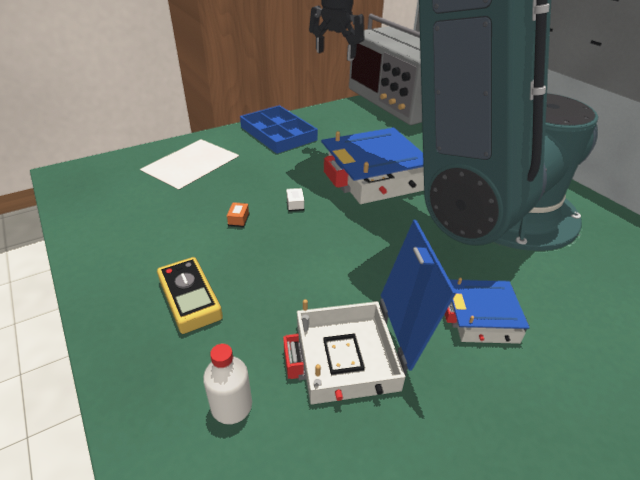

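The top view shows these look-alikes:
- Boxes: the open one at (213,203), a small shut one at (187,338) and a large shut one at (455,400). The open one spans about 77 px ≈ 150 mm, so it is the middle-sized one.
- Relays: orange at (436,197), white at (433,269).

I'll check the choice in one close crop.

Run:
```python
from h import *
im=cv2.imread("pics/top0.png")
a=cv2.resize(im[140:280,110:280],None,fx=4,fy=4,interpolation=cv2.INTER_CUBIC)[:560,:560]
b=cv2.resize(im[175:220,410:465],None,fx=4,fy=4,interpolation=cv2.INTER_CUBIC)
c=np.zeros((560,790,3),np.uint8); c[:,:560]=a[:, :560]; c[:180,565:785]=b
cv2.imwrite("pics/crop1.png",c)
hsv=cv2.cvtColor(im,cv2.COLOR_BGR2HSV)
m=cv2.inRange(hsv[180:215,415:460],(5,120,80),(22,255,255))
m=cv2.morphologyEx(m,cv2.MORPH_CLOSE,np.ones((9,9)))
p=cv2.findNonZero(m).astype(np.float32)+[415,180]
w=np.array([ray("top",*q[0],0.03)[:2] for q in p],np.float32)
print(cv2.minAreaRect(w*1000), cv2.minAreaRect(p.astype(np.float32)))
for q in [(190,157),(263,183),(237,252),(163,224)]: print(q,ray("top",*q,0.038))
```

```text
((568.9473876953125, -281.20062255859375), (63.43547058105469, 44.94975662231445), 44.916629791259766) ((436.0, 196.99998474121094), (33.4675178527832, 23.436382293701172), 43.15238952636719)
(190, 157) [0.65374012 0.18282851 0.038     ]
(263, 183) [0.60118991 0.04551704 0.038     ]
(237, 252) [0.47218311 0.09569386 0.038     ]
(163, 224) [0.52757984 0.23370581 0.038     ]
```

View pics/crop1.png

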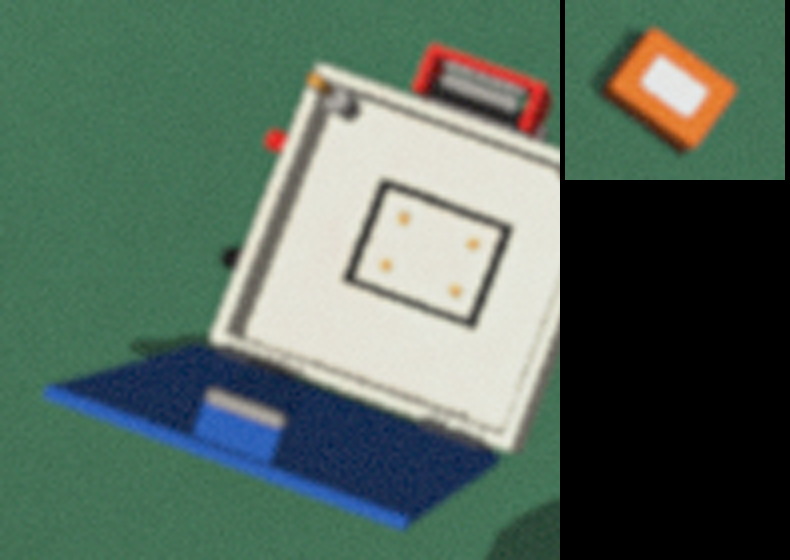

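Crop: the open box has the empty black nest (about crop 382,180 to 475,326), its catch on the far side and its lid standing up on the robot's side. The orange relay is at (436,197). Now I'll work out the geometry.

```bash
cat > geo.py <<'E'
from h import *
N=[ray("top",110+u/4,140+v/4,0.013) for u,v in [(382,180),(511,229),(475,326),(346,282)]]
R=[ray("top",410+(u-565)/4,175+v/4,0.03) for u,v in [(654,28),(737,90),(690,150),(606,88)]]
E
python3 - <<'E'
from geo import *
N=np.array(N);R=np.array(R)
print("nest",N.mean(0),[np.linalg.norm(N[i]-N[(i+1)%4]) for i in range(4)])
y=(N[0]-N[1])+(N[3]-N[2]); print("box y dir deg",np.degrees(np.arctan2(y[1],y[0])))
C=np.array([[.65374,.18283],[.60119,.04552],[.47218,.09569],[.52758,.23371]])
print("box c",C.mean(0)); y2=C[0]-C[1]+C[3]-C[2];print(np.degrees(np.arctan2(y2[1],y2[0])))
x2=C[2]-C[1]+C[3]-C[0];print(np.degrees(np.arctan2(x2[1],x2[0])))
print("relay",R.mean(0),[np.linalg.norm(R[i]-R[(i+1)%4]) for i in range(4)])
l=(R[0]-R[1])+(R[3]-R[2]);print("relay long deg",np.degrees(np.arctan2(l[1],l[0])))
# lid angle
a=np.arctan2(y[1],y[0]); bx=np.array([np.sin(a),-np.cos(a),0]); c=N.mean(0)+0.005*bx; c[2]=0
h=c+.073*bx; h[2]=.053; print("bx",bx,"c",c,"h",h)
by=np.array([-bx[1],bx[0],0])
for u,v,s in [(45,390,.075),(405,525,-.075)]:
    P=[]
    for th in np.arange(0.9,2.0,.02):
        X=h+s*by+.16*(-np.cos(th)*bx+np.sin(th)*np.array([0,0,1])); q=proj("top",X); P.append((np.hypot(q[0]-110-u/4,q[1]-140-v/4),th))
    print(min(P))
o=env.get_obs();print(o['tool_pos'],o['wrist_force'])
E
```

```text
nest [0.56743314 0.13690843 0.013     ] [np.float64(0.06687050421775158), np.float64(0.0498173665765695), np.float64(0.06577818453810075), np.float64(0.05217788113132665)]
box y dir deg 68.92428230480049
box c [0.5636725 0.1394375]
68.59109760973621
158.39591407988118
relay [ 0.56838219 -0.28249424  0.03      ] [np.float64(0.04893479812615878), np.float64(0.036567374415523296), np.float64(0.04920893429108996), np.float64(0.03693900497576196)]
relay long deg 51.65162631818195
bx [ 0.93310602 -0.35960138  0.        ] c [0.57209867 0.13511042 0.        ] h [0.64021541 0.10885952 0.053     ]
(np.float64(58.02397243482484), np.float64(0.9))
(np.float64(58.67075081284112), np.float64(0.9))
[ 0.19846521 -0.48578347  0.23089577] [-0.20857828  0.5451605  -0.595998  ]
```

Emit:
jog_arm:
  plan:
    - [1,[-6,-52,0],0]
    - [1,[-6,-52,0],0]
    - [1,[-6,-52,0],0]
    - [1,[-6,-52,0],0]
    - [1,[-6,-52,0],0]
    - [1,[-6,-52,0],0]
    - [1,[-6,-52,0],0]
    - [1,[-6,-52,0],0]
    - [1,[0,0,25],-0.17]
    - [1,[0,0,25],-0.17]
    - [1,[0,0,25],-0.17]

```text
clock: 1.48
tool_pos: [0.5777, -0.2767, 0.1513]
ee_rot: [[0.79, -0.614, -0.002], [-0.614, -0.79, 0.003], [-0.003, -0.001, -1.0]]
wrist_force: [1.1, 0.2, 0.8]
grip_width: 1.002
```

```bash
cat >> h.py <<'E'
def delta(X,heading=None):
    "mm in tool axes to reach X; turn (rad, tool z) for tool x heading in deg, mod 180"
    o=env.get_obs(); R=np.array(o['ee_rot']); d=R.T@(np.array(X)-o['tool_pos'])*1000
    hd=np.degrees(np.arctan2(R[1,0],R[0,0])); t=None
    if heading is not None: t=-np.radians((heading-hd+90)%180-90)
    print('t',round(o['clock'],2),'tcp',np.round(o['tool_pos'],4),'hd',round(hd,1),'q',np.round(o['q'],2),'grip',round(float(o['grip_width']),3),'F',np.round(o['wrist_force'],1),'z',np.round(R[:,2],3)); print('delta mm',np.round(d,1),'turn',t)
E
cat > geo2.py <<'E'
from h import *
bx=np.array([-.933106,.359601,0]); by=np.array([-bx[1],bx[0],0]); Z=np.array([0,0,1.])
nest=np.array([.5674,.1369,.005]); c=nest+.005*bx; c[2]=0; h=c+.073*bx+.053*Z
def lidpt(th,r=.145,s=0,n=.005): return h+s*by+r*(-np.cos(th)*bx+np.sin(th)*Z)+n*(np.sin(th)*-(-bx)+np.cos(th)*Z)
E
python3 - <<'E'
from geo2 import *
delta([.568,-.2825,.15],-38.35)
for u,v,s in [(45,390,-.075),(405,525,.075),(45,390,.075),(405,525,-.075)]:
    print(min((np.hypot(*(np.array(proj("top",lidpt(th,.16,s)))-[110+u/4,140+v/4])),th) for th in np.arange(.8,2,.02)))
P=env.camera_params("wrist"); cv2.imwrite("pics/w1.png",env.grab_frame("wrist"))
print(proj("wrist",[.568,-.2825,.03],P))
E
```

```text
t 1.48 tcp [ 0.5777 -0.2767  0.1513] hd -37.9 q [-0.57  0.49  0.1   1.18  0.    1.66] grip 1.002 F [1.1 0.2 0.8] z [-0.002  0.003 -1.   ]
delta mm [-4.1 10.5  1.3] turn 0.008568159742832872
(np.float64(1.5003284103272734), np.float64(1.760000000000001))
(np.float64(1.2557524013647585), np.float64(1.760000000000001))
(np.float64(97.29888627261728), np.float64(1.7200000000000009))
(np.float64(94.5388344903063), np.float64(1.860000000000001))
(np.float64(314.75560541651424), np.float64(236.9631086316491))
```

View pics/w1.png

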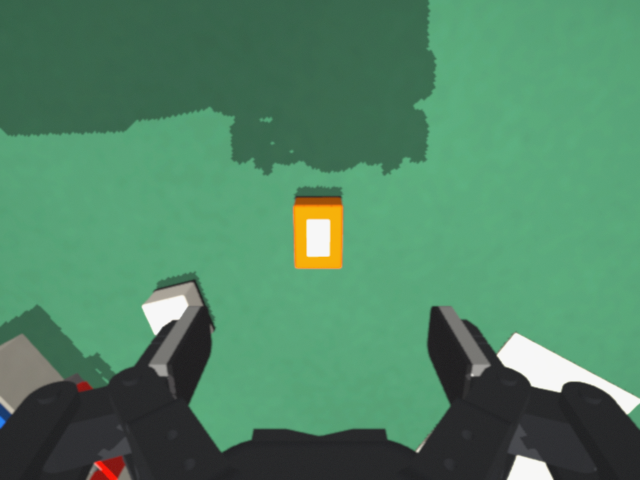

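The wrist view shows the orange relay's top spanning (294..342, 205..268), centre (318,237), square with the jaws. The white relay at (175,305) is well clear of them. Descending to grasp.

Emit:
jog_arm:
  plan:
    - [1,[-2,10.5,30],0]
    - [1,[0,0,45],0]
    - [1,[0,0,45],0]
    - [1,[0,0,19],0]
    - [1,[0,0,0],0]
    - [0,[0,0,0],0]
    - [0,[0,0,0],0]
    - [0,[0,0,0],0]
    - [0,[0,0,0],0]
    - [0,[0,0,0],0]
    - [0,[0,0,0],0]
  newtons: 40

```text
clock: 2.9
tool_pos: [0.569, -0.2839, 0.0097]
ee_rot: [[0.785, -0.62, -0.002], [-0.62, -0.785, 0.003], [-0.004, -0.001, -1.0]]
wrist_force: [1.0, -0.2, 0.3]
grip_width: 0.411
```

Run:
```python
from geo2 import *
delta([.5683,-.2818,.011],-38.35)
```

```text
t 2.9 tcp [ 0.569  -0.2839  0.0097] hd -38.3 q [-0.59  0.59 -0.14  0.84  0.    1.65] grip 0.411 F [ 1.  -0.2  0.3] z [-0.002  0.003 -1.   ]
delta mm [-1.9 -1.2 -1.3] turn 0.0007035349275623364
```

Emit:
jog_arm:
  plan:
    - [0,[0,0,-50],0]
    - [0,[0,0,-60],0]
    - [0,[0,0,-60],0]
    - [0,[-32,-40,0],0]
    - [0,[-32,-40,0],0]
    - [0,[-32,-40,0],0]
    - [0,[-32,-40,0],0]
    - [0,[-32,-40,0],0]
    - [0,[-32,-40,0],0]
    - [0,[-32,-40,0],0]
    - [0,[-32,-40,0],0]
    - [0,[0,0,0],-0.15]
    - [0,[0,0,0],-0.15]
    - [0,[0,0,0],0]

```text
clock: 4.65
tool_pos: [0.5665, 0.1386, 0.1864]
ee_rot: [[0.935, -0.355, -0.002], [-0.355, -0.935, 0.004], [-0.003, -0.003, -1.0]]
wrist_force: [0.6, -1.0, -0.1]
grip_width: 0.414
```

Run:
```python
from geo2 import *
delta([.5674,.1369,.015],-21.08)
P=env.camera_params("wrist"); w=env.grab_frame("wrist"); s=env.grab_frame("side")
cv2.imwrite("pics/ws2.png",np.hstack([cv2.resize(w,(400,300)),cv2.resize(s,(400,300))]));cv2.imwrite("pics/w2.png",w)
import pickle; pickle.dump((P,env.get_obs()),open("w2.pkl","wb"))
```

```text
t 4.65 tcp [0.5665 0.1386 0.1864] hd -20.8 q [0.1  0.38 0.   1.2  0.   2.03] grip 0.414 F [ 0.6 -1.  -0.1] z [-0.002  0.004 -1.   ]
delta mm [  1.9   1.8 171.4] turn 0.004827199968613249
```

View pics/ws2.png

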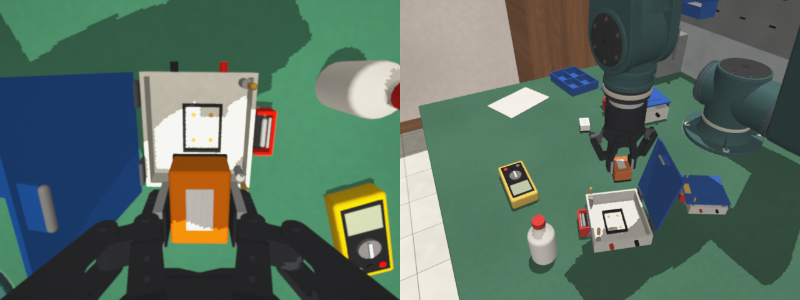

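Run:
```python
from geo2 import *
import pickle
P,o=pickle.load(open("w2.pkl","rb")); w=cv2.imread("pics/w2.png")
g=cv2.cvtColor(w,cv2.COLOR_BGR2GRAY)
m=np.zeros_like(g); m[155:255,275:375]=(g[155:255,275:375]<60)*255
n,l,s,ce=cv2.connectedComponentsWithStats(m); i=1+np.argmax(s[1:,4]); print(s[i])
r=cv2.minAreaRect(cv2.findNonZero((l==i).astype(np.uint8))); print(r)
c=np.array([ray("wrist",u,v,.012,P) for u,v in cv2.boxPoints(r)]); print(c, c.mean(0))
e=c[1]-c[0]; print(np.degrees(np.arctan2(e[1],e[0])))
```

```text
[293 166  62  76 585]
((323.5, 203.5), (75.0, 61.0), 90.0)
[[0.55737068 0.17871655 0.012     ]
 [0.60502638 0.16059959 0.012     ]
 [0.58315121 0.09771532 0.012     ]
 [0.53232838 0.11699435 0.012     ]] [0.56946916 0.13850645 0.012     ]
-20.814974613239254
```

Emit:
jog_arm:
  plan:
    - [0,[2,1,40],0]
    - [0,[0,0,40],0]
    - [0,[0,0,40],0]
    - [0,[0,0,30],0]
    - [0,[0,0,15],0]
    - [0,[0,0,5],0]
    - [0,[0,0,0],0]

```text
clock: 5.62
tool_pos: [0.5698, 0.1354, 0.0136]
ee_rot: [[0.925, -0.38, 0.003], [-0.38, -0.925, 0.005], [0.001, -0.005, -1.0]]
wrist_force: [-0.3, -0.1, -1.3]
grip_width: 0.413
```

Run:
```python
from geo2 import *
delta([.5685,.1377,.0155],-20.9)
```

```text
t 5.62 tcp [0.5698 0.1354 0.0136] hd -22.4 q [ 0.09  0.51 -0.29  0.77  0.    2.05] grip 0.413 F [-0.3 -0.1 -1.3] z [ 0.003  0.005 -1.   ]
delta mm [-2.  -1.6 -1.9] turn -0.025384913712163098
```

Emit:
jog_arm:
  plan:
    - [0.6,[0,0,0],0]
    - [0.6,[0,0,0],0]
    - [0.6,[0,0,0],0]
    - [0.6,[0,0,-30],0]
    - [0.6,[0,0,-50],0]
    - [0.6,[0,0,-60],0]
    - [0.6,[0,0,-60],0]
    - [0.6,[0,0,0],0]

```text
clock: 6.62
tool_pos: [0.5691, 0.1341, 0.221]
ee_rot: [[0.923, -0.384, 0.004], [-0.384, -0.923, 0.005], [0.002, -0.006, -1.0]]
wrist_force: [-0.3, -0.3, -0.7]
grip_width: 0.599
```

Run:
```python
from geo2 import *
delta([.5685,.1377,.0155],-20.9)
P=env.camera_params("wrist"); w=env.grab_frame("wrist"); s=env.grab_frame("side")
cv2.imwrite("pics/ws3.png",np.hstack([w[100:400,170:470],cv2.resize(s[150:400,230:480],(300,300))]));cv2.imwrite("pics/w3.png",w)
hsv=cv2.cvtColor(w,cv2.COLOR_BGR2HSV); m=cv2.inRange(hsv,(5,120,190),(25,255,255)); m=cv2.morphologyEx(m,cv2.MORPH_CLOSE,np.ones((25,25)))
n,l,st,ce=cv2.connectedComponentsWithStats(m); i=1+np.argmax(st[1:,4]); r=cv2.minAreaRect(cv2.findNonZero((l==i).astype(np.uint8))); print(r)
print("relay top ctr",ray("wrist",*r[0],.035,P),"nest px",proj("wrist",[.5685,.1377,.012],P))
```

```text
t 6.62 tcp [0.5691 0.1341 0.221 ] hd -22.6 q [0.09 0.37 0.08 1.28 0.   2.06] grip 0.599 F [-0.3 -0.3 -0.7] z [ 0.004  0.005 -1.   ]
delta mm [ -2.3  -2.  205.5] turn -0.029610341698386694
((319.0, 200.0), (54.0, 40.0), 90.0)
relay top ctr [0.56991603 0.13672441 0.035     ] nest px (np.float64(317.2041950754405), np.float64(193.99006782957449))
```

View pics/ws3.png

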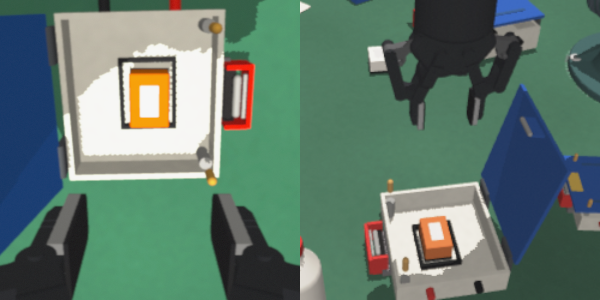

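The relay sits flat in the nest: its top centre measures 2 mm or less from the nest centre. Next I'll shut the gripper and go over and behind the lid, which is at about 1.76 rad.

Emit:
jog_arm:
  plan:
    - [0,[0,0,-40],-0.03]
    - [0,[0,0,-25],0]
    - [0,[-40,0,0],0]
    - [0,[-40,0,0],0]
    - [0,[-40,0,0],0]
    - [0,[-38,0,0],0]
    - [0,[0,0,0],0]
    - [0,[0,0,40],0]
    - [0,[0,0,40],0]
    - [0,[0,0,25],0]
    - [0,[0,0,0],0]

```text
clock: 8.1
tool_pos: [0.4101, 0.1896, 0.1626]
ee_rot: [[0.934, -0.357, -0.026], [-0.358, -0.934, -0.0], [-0.024, 0.01, -1.0]]
wrist_force: [-0.1, 0.1, 0.6]
grip_width: 0.003
```

```bash
cat >> geo2.py <<'E'
H=np.array([.4957,.1657,.053])
def st():
    o=env.get_obs(); d=np.array(o['tool_pos'])-H; R=np.array(o['ee_rot'])
    F=np.array(o['wrist_force']); print('t %.2f u %.1f v %.1f w %.1f mm'%(o['clock'],-d@bx*1e3,d@by*1e3,d[2]*1e3),'hd %.1f'%np.degrees(np.arctan2(R[1,0],R[0,0])),'F u,v,z',np.round([-F@bx,F@by,F[2]],1),'grip',round(float(o['grip_width']),2),'q',np.round(o['q'],2))
E
python3 - <<'E'
from geo2 import *
st()
w=env.grab_frame("wrist"); s=env.grab_frame("side")
cv2.imwrite("pics/ws4.png",np.hstack([cv2.resize(w,(400,300)),s[150:450,240:640]]))
E
```

```text
t 8.10 u -88.4 v 8.5 w 109.6 mm hd -21.0 F u,v,z [-0.1 -0.   0.6] grip 0.0 q [ 0.25  0.19 -0.34  1.07  0.01  2.18]
```

View pics/ws4.png

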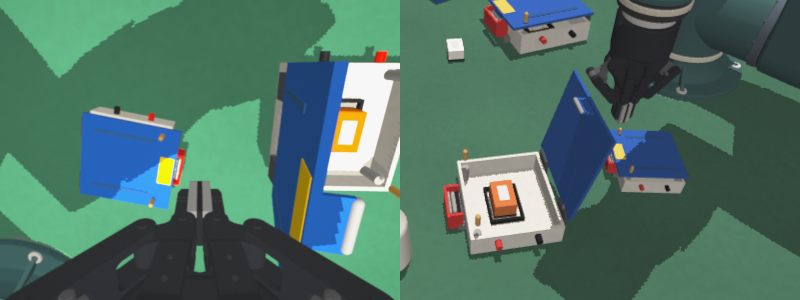

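Emit:
jog_arm:
  plan:
    - [0,[0,-8,-27],0]
    - [0,[15,0,0],0]
    - [0,[12,0,0],0]
    - [0,[8,0,0],0]
    - [0,[6,0,0],0]
    - [0,[6,0,0],0]
    - [0,[6,0,0],0]

```text
clock: 9.07
tool_pos: [0.4681, 0.177, 0.1923]
ee_rot: [[0.933, -0.358, -0.022], [-0.358, -0.934, 0.001], [-0.02, 0.007, -1.0]]
wrist_force: [-0.5, 0.5, 1.0]
grip_width: 0.002
```

```bash
python3 -c "
from geo2 import *
st()"
```

```text
t 9.07 u -29.8 v -0.6 w 139.3 mm hd -21.0 F u,v,z [-0.7 -0.2  1. ] grip 0.0 q [ 0.2   0.25 -0.17  1.17  0.01  2.13]
```

Emit:
jog_arm:
  plan:
    - [0,[8,0,0],0]
    - [0,[8,0,0],0]
    - [0,[8,0,0],0]
    - [0,[8,0,0],0]
    - [0,[8,0,0],0]

```text
clock: 9.7
tool_pos: [0.5078, 0.1617, 0.1912]
ee_rot: [[0.933, -0.358, -0.022], [-0.358, -0.934, 0.001], [-0.021, 0.007, -1.0]]
wrist_force: [-0.8, 0.8, 0.3]
grip_width: 0.001
```

Run:
```python
from geo2 import *
st()
w=env.grab_frame("wrist"); s=env.grab_frame("side")
cv2.imwrite("pics/ws5.png",np.hstack([cv2.resize(w,(400,300)),s[150:450,240:640]]))
```

```text
t 9.70 u 12.7 v -0.6 w 138.2 mm hd -21.0 F u,v,z [-1.1 -0.5  0.3] grip 0.0 q [ 0.15  0.31 -0.1   1.19  0.    2.09]
```

View pics/ws5.png

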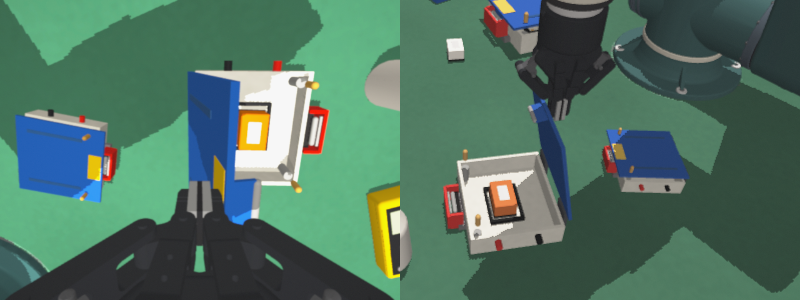

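Emit:
jog_arm:
  plan:
    - [0,[9,0,2.5],0]
    - [0,[9,0,2.5],0]
    - [0,[9,0,3],0]
    - [0,[9,0,3],0]
    - [0,[8,0,4.5],0]
    - [0,[8,0,4.5],0]
    - [0,[8,0,5],0]
    - [0,[7.5,0,6],0]
    - [0,[7.5,0,6],0]
    - [0,[7.5,0,6.5],0]

```text
clock: 11.05
tool_pos: [0.5893, 0.1301, 0.1428]
ee_rot: [[0.933, -0.358, -0.022], [-0.358, -0.934, 0.001], [-0.02, 0.007, -1.0]]
wrist_force: [0.4, 0.2, 0.3]
grip_width: -0.002
```

Run:
```python
from geo2 import *
st()
w=env.grab_frame("wrist"); s=env.grab_frame("side")
cv2.imwrite("pics/ws6.png",np.hstack([cv2.resize(w,(400,300)),s[150:450,240:640]]))
```

```text
t 11.05 u 100.1 v -0.4 w 89.8 mm hd -21.0 F u,v,z [ 0.3 -0.3  0.3] grip -0.0 q [ 0.08  0.45 -0.    1.14  0.    2.02]
```

View pics/ws6.png

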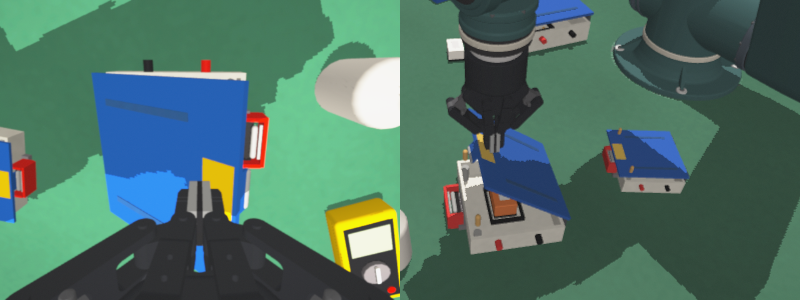

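Emit:
jog_arm:
  plan:
    - [0,[6.5,0,3.5],0]
    - [0,[6.5,0,4],0]
    - [0,[6.5,0,4.5],0]
    - [0,[5.5,0,5],0]
    - [0,[4,0,5],0]
    - [0,[3.5,0,5],0]
    - [0,[3,0,5],0]
    - [0,[3,0,5],0]
    - [0,[2,0,4],0]

```text
clock: 12.28
tool_pos: [0.6285, 0.1146, 0.098]
ee_rot: [[0.933, -0.358, -0.022], [-0.358, -0.934, 0.001], [-0.021, 0.007, -1.0]]
wrist_force: [-0.1, 1.5, 0.6]
grip_width: 0.001
```

Run:
```python
from geo2 import *
st()
```

```text
t 12.28 u 142.3 v -0.1 w 45.0 mm hd -21.0 F u,v,z [-0.7 -1.4  0.6] grip 0.0 q [0.05 0.53 0.02 1.08 0.   1.99]
```

Emit:
jog_arm:
  plan:
    - [0,[0,0,3],0]
    - [0,[0,0,3],0]
    - [0,[0,0,3],0]
    - [0,[0,0,2],0]
    - [0,[0,0,2],0]

```text
clock: 12.9
tool_pos: [0.6283, 0.1147, 0.0843]
ee_rot: [[0.933, -0.358, -0.022], [-0.358, -0.934, 0.001], [-0.02, 0.007, -1.0]]
wrist_force: [0.8, -0.4, 2.7]
grip_width: -0.0
```

Run:
```python
from geo2 import *
st()
w=env.grab_frame("wrist"); s=env.grab_frame("side")
cv2.imwrite("pics/ws7.png",np.hstack([cv2.resize(w,(400,300)),cv2.resize(s[180:420,240:560],(400,300))]))
```

```text
t 12.90 u 142.1 v -0.1 w 31.3 mm hd -21.0 F u,v,z [0.9 0.1 2.7] grip -0.0 q [ 0.05  0.54 -0.    1.05  0.    1.99]
```

View pics/ws7.png

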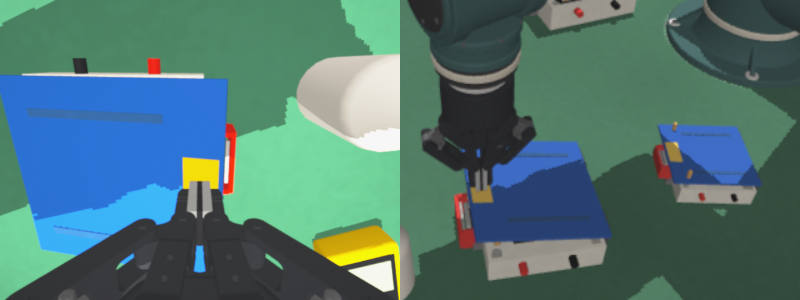

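The tip is on the pad near its centre, with the lid at about 0.18 rad on its pins. Now pressing in 1 mm steps.

Emit:
jog_arm:
  plan:
    - [0,[0,0,1.5],0]
    - [0,[0,0,1.5],0]
    - [0,[0,0,1.5],0]
    - [0,[0,0,1.5],0]
    - [0,[0,0,1.5],0]

```text
clock: 13.62
tool_pos: [0.6291, 0.1145, 0.0772]
ee_rot: [[0.933, -0.358, -0.019], [-0.359, -0.934, 0.0], [-0.018, 0.007, -1.0]]
wrist_force: [0.8, -0.8, 1.3]
grip_width: -0.002
```

```bash
python3 -c "
from geo2 import *
st()"
```

```text
t 13.62 u 142.9 v -0.2 w 24.2 mm hd -21.0 F u,v,z [1.1 0.5 1.3] grip -0.0 q [ 0.05  0.55 -0.02  1.03  0.    1.99]
```

Emit:
jog_arm:
  plan:
    - [0,[0,0,1.5],0]
    - [0,[0,0,1.2],0]
    - [0,[0,0,1.2],0]
    - [0,[0,0,1],0]

```text
clock: 14.12
tool_pos: [0.6292, 0.1145, 0.072]
ee_rot: [[0.933, -0.359, -0.019], [-0.359, -0.934, 0.0], [-0.018, 0.007, -1.0]]
wrist_force: [0.0, -1.2, 3.9]
grip_width: -0.002
```

Emit:
jog_arm:
  plan:
    - [0,[0,0,1],0]
    - [0,[0,0,1],0]

```text
clock: 14.38
tool_pos: [0.6292, 0.1145, 0.0699]
ee_rot: [[0.933, -0.358, -0.019], [-0.359, -0.934, 0.0], [-0.018, 0.006, -1.0]]
wrist_force: [0.7, -1.2, 3.4]
grip_width: -0.002
```

Emit:
jog_arm:
  plan:
    - [0,[0,0,1],0]
    - [0,[0,0,1],0]

```text
clock: 14.62
tool_pos: [0.6293, 0.1145, 0.0678]
ee_rot: [[0.933, -0.358, -0.018], [-0.359, -0.934, 0.0], [-0.017, 0.006, -1.0]]
wrist_force: [1.4, 0.0, 3.3]
grip_width: 0.003
```

Emit:
jog_arm:
  plan:
    - [0,[0,0,1],0]
    - [0,[0,0,1],0]

```text
clock: 14.88
tool_pos: [0.6293, 0.1145, 0.0657]
ee_rot: [[0.933, -0.359, -0.018], [-0.359, -0.933, 0.0], [-0.017, 0.006, -1.0]]
wrist_force: [2.3, 0.3, 3.6]
grip_width: 0.0
```

Emit:
jog_arm:
  plan:
    - [0,[0,0,1],0]

```text
clock: 15.0
tool_pos: [0.6294, 0.1144, 0.0647]
ee_rot: [[0.933, -0.359, -0.018], [-0.359, -0.933, 0.0], [-0.017, 0.006, -1.0]]
wrist_force: [2.5, -1.1, 3.4]
grip_width: -0.002
```

Emit:
jog_arm:
  plan:
    - [0,[0,0,1],0]

```text
clock: 15.12
tool_pos: [0.6294, 0.1145, 0.0636]
ee_rot: [[0.933, -0.359, -0.018], [-0.359, -0.934, 0.0], [-0.017, 0.006, -1.0]]
wrist_force: [1.9, 0.1, 3.3]
grip_width: 0.003
```

Emit:
jog_arm:
  plan:
    - [0,[0,0,1],0]

```text
clock: 15.25
tool_pos: [0.6294, 0.1144, 0.0626]
ee_rot: [[0.933, -0.359, -0.018], [-0.359, -0.933, 0.0], [-0.017, 0.006, -1.0]]
wrist_force: [2.6, -2.1, 4.8]
grip_width: 0.001
```

Emit:
jog_arm:
  plan:
    - [0,[0,0,0.8],0]

```text
clock: 15.38
tool_pos: [0.6294, 0.1145, 0.0617]
ee_rot: [[0.933, -0.359, -0.018], [-0.359, -0.933, 0.0], [-0.017, 0.006, -1.0]]
wrist_force: [2.2, -1.1, 3.7]
grip_width: 0.001
```

Emit:
jog_arm:
  plan:
    - [0,[0,0,0.8],0]

```text
clock: 15.5
tool_pos: [0.6294, 0.1144, 0.0609]
ee_rot: [[0.933, -0.359, -0.018], [-0.359, -0.933, 0.0], [-0.017, 0.006, -1.0]]
wrist_force: [3.0, -0.9, 4.2]
grip_width: 0.001
```

Emit:
jog_arm:
  plan:
    - [0,[0,0,0.8],0]

```text
clock: 15.62
tool_pos: [0.6295, 0.1144, 0.0601]
ee_rot: [[0.933, -0.359, -0.018], [-0.359, -0.933, 0.0], [-0.017, 0.006, -1.0]]
wrist_force: [2.4, -0.7, 3.9]
grip_width: 0.002
```

Emit:
jog_arm:
  plan:
    - [0,[0,0,0.8],0]

```text
clock: 15.75
tool_pos: [0.6295, 0.1144, 0.0592]
ee_rot: [[0.933, -0.359, -0.018], [-0.359, -0.933, 0.0], [-0.017, 0.006, -1.0]]
wrist_force: [1.6, -1.2, 3.9]
grip_width: -0.001
```

Emit:
jog_arm:
  plan:
    - [0,[0,0,0.8],0]

```text
clock: 15.88
tool_pos: [0.6295, 0.1144, 0.0584]
ee_rot: [[0.933, -0.359, -0.018], [-0.359, -0.933, 0.0], [-0.017, 0.006, -1.0]]
wrist_force: [1.6, -1.6, 3.8]
grip_width: -0.0
```

Emit:
jog_arm:
  plan:
    - [0,[0,0,0.8],0]

```text
clock: 16.0
tool_pos: [0.6295, 0.1144, 0.0576]
ee_rot: [[0.933, -0.359, -0.018], [-0.359, -0.933, 0.0], [-0.017, 0.006, -1.0]]
wrist_force: [3.0, -1.1, 3.3]
grip_width: -0.0
```

Emit:
jog_arm:
  plan:
    - [0,[0,0,0.8],0]

```text
clock: 16.12
tool_pos: [0.6294, 0.1144, 0.0567]
ee_rot: [[0.933, -0.359, -0.018], [-0.359, -0.933, 0.0], [-0.017, 0.006, -1.0]]
wrist_force: [1.4, -0.8, 3.4]
grip_width: -0.001
```

Emit:
jog_arm:
  plan:
    - [0,[0,0,0.8],0]

```text
clock: 16.25
tool_pos: [0.6294, 0.1144, 0.0558]
ee_rot: [[0.933, -0.359, -0.018], [-0.359, -0.933, 0.0], [-0.017, 0.006, -1.0]]
wrist_force: [1.8, -1.1, 5.0]
grip_width: -0.001
```

Emit:
jog_arm:
  plan:
    - [0,[0,0,0.8],0]

```text
clock: 16.38
tool_pos: [0.6295, 0.1145, 0.0553]
ee_rot: [[0.933, -0.359, -0.017], [-0.359, -0.933, 0.0], [-0.016, 0.006, -1.0]]
wrist_force: [-1.0, -1.7, 12.5]
grip_width: 0.002
```

Emit:
jog_arm:
  plan:
    - [0,[0,0,0.8],0]

```text
clock: 16.5
tool_pos: [0.6295, 0.1144, 0.0551]
ee_rot: [[0.933, -0.359, -0.017], [-0.359, -0.933, 0.0], [-0.016, 0.006, -1.0]]
wrist_force: [-1.6, -1.7, 15.3]
grip_width: -0.003
```

Emit:
jog_arm:
  plan:
    - [0,[0,0,0.8],0]

```text
clock: 16.62
tool_pos: [0.6295, 0.1144, 0.055]
ee_rot: [[0.933, -0.359, -0.016], [-0.359, -0.933, 0.0], [-0.015, 0.006, -1.0]]
wrist_force: [-2.1, -2.0, 15.1]
grip_width: 0.001
```

Emit:
jog_arm:
  plan:
    - [0,[0,0,-1.5],0]
    - [0,[0,0,-1],0]
    - [0,[0,0,0],0]

```text
clock: 17.0
tool_pos: [0.6291, 0.1145, 0.0575]
ee_rot: [[0.933, -0.358, -0.017], [-0.358, -0.934, 0.0], [-0.016, 0.006, -1.0]]
wrist_force: [2.0, -1.5, 4.9]
grip_width: -0.001
```

Still about 4 N from the pins, so it has not clicked. I'll press again slightly harder, one row at a time.

Emit:
jog_arm:
  plan:
    - [0,[0,0,0.8],0]
    - [0,[0,0,0.8],0]
    - [0,[0,0,0.8],0]
    - [0,[0,0,0.8],0]
    - [0,[0,0,0.8],0]

```text
clock: 17.62
tool_pos: [0.6292, 0.1146, 0.0549]
ee_rot: [[0.933, -0.358, -0.016], [-0.358, -0.934, 0.0], [-0.015, 0.005, -1.0]]
wrist_force: [-2.1, -0.6, 14.9]
grip_width: -0.002
```

Emit:
jog_arm:
  plan:
    - [0,[0,0,0.9],0]

```text
clock: 17.75
tool_pos: [0.6292, 0.1145, 0.0547]
ee_rot: [[0.933, -0.358, -0.015], [-0.358, -0.934, 0.0], [-0.014, 0.005, -1.0]]
wrist_force: [-2.0, -1.5, 14.2]
grip_width: -0.003
```

Emit:
jog_arm:
  plan:
    - [0,[0,0,0.9],0]

```text
clock: 17.88
tool_pos: [0.6292, 0.1145, 0.0545]
ee_rot: [[0.933, -0.358, -0.015], [-0.358, -0.934, 0.0], [-0.014, 0.005, -1.0]]
wrist_force: [-0.9, -1.5, 12.2]
grip_width: 0.004
```

Emit:
jog_arm:
  plan:
    - [0,[0,0,0.9],0]

```text
clock: 18.0
tool_pos: [0.6292, 0.1146, 0.0541]
ee_rot: [[0.933, -0.358, -0.014], [-0.358, -0.934, 0.0], [-0.013, 0.005, -1.0]]
wrist_force: [-1.3, -0.7, 11.6]
grip_width: 0.003
```

Emit:
jog_arm:
  plan:
    - [0,[0,0,0.8],0]

```text
clock: 18.12
tool_pos: [0.6292, 0.1145, 0.0538]
ee_rot: [[0.933, -0.358, -0.014], [-0.358, -0.934, 0.0], [-0.013, 0.005, -1.0]]
wrist_force: [-0.3, -1.6, 10.2]
grip_width: 0.003
```

Emit:
jog_arm:
  plan:
    - [0,[0,0,0.7],0]

```text
clock: 18.25
tool_pos: [0.6291, 0.1145, 0.0535]
ee_rot: [[0.933, -0.358, -0.013], [-0.358, -0.934, 0.0], [-0.013, 0.005, -1.0]]
wrist_force: [-0.1, -1.7, 9.6]
grip_width: 0.001
```

Emit:
jog_arm:
  plan:
    - [0,[0,0,0.7],0]

```text
clock: 18.38
tool_pos: [0.6291, 0.1146, 0.0531]
ee_rot: [[0.934, -0.358, -0.013], [-0.358, -0.934, 0.0], [-0.012, 0.004, -1.0]]
wrist_force: [-0.6, -0.7, 7.7]
grip_width: 0.001
```

Emit:
jog_arm:
  plan:
    - [0,[0,0,0.7],0]

```text
clock: 18.5
tool_pos: [0.6291, 0.1146, 0.0526]
ee_rot: [[0.934, -0.358, -0.013], [-0.358, -0.934, 0.0], [-0.012, 0.004, -1.0]]
wrist_force: [-0.0, 0.1, 6.8]
grip_width: -0.002
```

Emit:
jog_arm:
  plan:
    - [0,[0,0,0.7],0]

```text
clock: 18.62
tool_pos: [0.6291, 0.1146, 0.052]
ee_rot: [[0.934, -0.358, -0.013], [-0.358, -0.934, 0.0], [-0.012, 0.004, -1.0]]
wrist_force: [0.1, -1.4, 4.8]
grip_width: 0.003
```

Emit:
jog_arm:
  plan:
    - [0,[0,0,0.6],0]

```text
clock: 18.75
tool_pos: [0.6291, 0.1146, 0.0514]
ee_rot: [[0.934, -0.358, -0.013], [-0.358, -0.934, 0.0], [-0.012, 0.004, -1.0]]
wrist_force: [0.8, -0.4, 3.0]
grip_width: -0.0
```

Emit:
jog_arm:
  plan:
    - [0,[0,0,0.6],0]

```text
clock: 18.88
tool_pos: [0.629, 0.1146, 0.0506]
ee_rot: [[0.934, -0.358, -0.013], [-0.358, -0.934, 0.0], [-0.012, 0.004, -1.0]]
wrist_force: [1.0, 0.5, 2.0]
grip_width: 0.0
```

Emit:
jog_arm:
  plan:
    - [0,[0,0,0.6],0]

```text
clock: 19.0
tool_pos: [0.6285, 0.1147, 0.0495]
ee_rot: [[0.934, -0.358, -0.014], [-0.358, -0.934, 0.0], [-0.013, 0.005, -1.0]]
wrist_force: [0.1, -0.3, -0.9]
grip_width: -0.004
```

Emit:
jog_arm:
  plan:
    - [0,[0,0,0.6],0]

```text
clock: 19.12
tool_pos: [0.6284, 0.1146, 0.0487]
ee_rot: [[0.934, -0.358, -0.015], [-0.358, -0.934, 0.0], [-0.014, 0.005, -1.0]]
wrist_force: [1.9, -0.4, 3.5]
grip_width: -0.004
```

Emit:
jog_arm:
  plan:
    - [0,[0,0,0.6],0]

```text
clock: 19.25
tool_pos: [0.6284, 0.1146, 0.0482]
ee_rot: [[0.934, -0.358, -0.014], [-0.358, -0.934, 0.0], [-0.014, 0.005, -1.0]]
wrist_force: [0.0, -1.2, 6.7]
grip_width: 0.0
```

Emit:
jog_arm:
  plan:
    - [0,[0,0,0.6],0]

```text
clock: 19.38
tool_pos: [0.6284, 0.1147, 0.048]
ee_rot: [[0.934, -0.358, -0.014], [-0.358, -0.934, 0.0], [-0.013, 0.005, -1.0]]
wrist_force: [-1.9, -1.0, 9.6]
grip_width: 0.002
```

Emit:
jog_arm:
  plan:
    - [0,[0,0,0.6],0]

```text
clock: 19.5
tool_pos: [0.6284, 0.1147, 0.0478]
ee_rot: [[0.934, -0.358, -0.014], [-0.358, -0.934, 0.0], [-0.013, 0.004, -1.0]]
wrist_force: [-1.7, -0.4, 10.1]
grip_width: 0.002
```

Emit:
jog_arm:
  plan:
    - [0,[0,0,-1.5],0]
    - [0,[0,0,-1],0]
    - [0,[0,0,0],0]

```text
clock: 19.88
tool_pos: [0.6279, 0.1147, 0.0501]
ee_rot: [[0.934, -0.358, -0.015], [-0.358, -0.934, 0.001], [-0.014, 0.005, -1.0]]
wrist_force: [-0.3, -0.5, -0.5]
grip_width: 0.001
```

The force is zero only 2 mm up, so the lid has stayed down. I'll retreat straight up and look.

Emit:
jog_arm:
  plan:
    - [0,[0,0,-5],0]
    - [0,[0,0,-20],0]
    - [0,[0,0,-40],0]
    - [0,[0,0,-50],0]
    - [0,[0,0,-50],0]
    - [0,[0,0,0],0]

```text
clock: 20.62
tool_pos: [0.6296, 0.1147, 0.2206]
ee_rot: [[0.934, -0.358, -0.017], [-0.358, -0.934, 0.001], [-0.016, 0.005, -1.0]]
wrist_force: [0.3, -0.8, -0.6]
grip_width: -0.003
```

Run:
```python
from geo2 import *
st()
w=env.grab_frame("wrist"); s=env.grab_frame("side")
cv2.imwrite("pics/ws8.png",np.hstack([cv2.resize(w,(400,300)),cv2.resize(s[220:420,270:470],(400,400))[50:350]]))
```

```text
t 20.62 u 143.3 v -0.5 w 167.6 mm hd -21.0 F u,v,z [ 0.6  0.7 -0.6] grip -0.0 q [0.05 0.48 0.27 1.37 0.   1.99]
```

View pics/ws8.png

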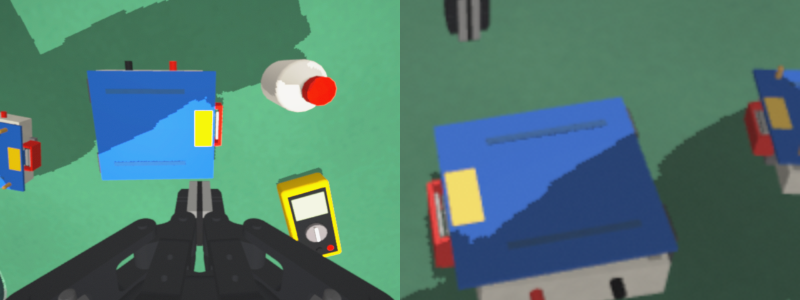

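Run:
```python
from geo2 import *
import geo2; geo2.h=H
for th in (-.08,-.04,0,.1,.18): print(th,[np.round(np.array(proj("wrist",lidpt(th,.16,s)))/1.6,1) for s in(-.075,.075)],[np.round((np.array(proj("side",lidpt(th,.16,s)))-[270,245])*2,1) for s in(-.075,.075)])
```

```text
-0.08 [array([216.8,  70.3]), array([214.3, 177.3])] [array([ 57.3, 287.3]), array([ 31.9, 127.8])]
-0.04 [array([217.2,  70.5]), array([214.6, 179.3])] [array([ 56.9, 282.2]), array([ 31.4, 122.6])]
0 [array([217.4,  70.6]), array([214.7, 181.4])] [array([ 56.9, 277. ]), array([ 31.3, 117.3])]
0.1 [array([217.,  71.]), array([214.2, 186.9])] [array([ 58.6, 263.6]), array([ 32.3, 103.7])]
0.18 [array([215.6,  71.4]), array([212.9, 191.6])] [array([ 61.6, 252.4]), array([34.6, 92.6])]
```

The pictures give the free edge's corners at (215,180) in the wrist view and (57,287)/(34,126) in the side view. That matches a lid angle of about -0.05, so it is caught. Handing in.

```bash
python3 -c "
from h import *
print(env.hand_in())"
```

```text
the job is handed in; nothing more can be done
None
```

The orange relay is in the nest and the lid is shut and holding by itself; I handed the job in at about 21 s of the 64 s allowed.

- **Relay:** I picked it up and set it in the nest. After release it measured about 2 mm from the nest's centre and looked flat. It could not be seen again once the lid was shut.
- **Lid:** I pushed it over with the shut fingers and pressed it on the yellow pad. The first press, at about 15 N, had not clicked: the pins still pushed back with about 4 N. A slightly firmer push got past the catch and onto the stop. The highest force I read was 15.3 N, taken only at the end of each move, so a brief peak in between would not show.
- **Last checks:** With the arm clear, the wrist force was near zero. Both camera views put the lid at about -0.05 rad, well below 0.11. The bottle and multimeter looked undisturbed in the last picture. The white relay was not in that picture; I never worked near it after picking up the orange one.
- **Disagreement:** The top and wrist cameras placed the nest about 2.5 mm apart, so I used the average.

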